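# Open the dosing pump head and hold it open for loading

### The job

On the dosing pump, slide the black transport lock knob all the way to its end stop to free the tensioner arm. Then, with the fingers on the arm, push the sprung arm by its upright paddle away from the roller rotor, past the ratchet click, and finish while holding it compressed there: do not let go, because the spring throws it back. Leave the bottle, beaker and jar beside the pump where they stand.

Things in the scene. Friction and masses are not known exactly. Their poses are not given: they have to be found in the camera images.
- pump: Beige bench pump, 200 (x) x 270 (y) mm, fixed; origin at its underside's centre, z up. Flat grey deck 70 mm up. On the deck, mm in pump axes: roller rotor (72 wide, 32 high) at x -62, y 0; arm hinge at x 0, y -60, the resting arm running from it to +y; lock knob at x 75, y -10 when locked; pawl at y -115 (18 high); arm's end-stop post at x 79, y 56 (22 high).
- hinge (a point): Point on the deck (70 mm up) on the vertical hinge axis of the tensioner arm; axes as the pump's. The pivot here is 45 mm high, 38 mm wide at its foot.
- tensioner_arm: Aluminium arm (bar 16 wide, top 26 mm above deck) with a white shoe and an upright steel paddle, 36 along the arm, 10 thick, 11 to 56 mm above deck. Origin: centre of the paddle's push face (rotor side), 36 mm above deck, 155 mm along the arm from the hinge and 10 mm off its line. +x: push direction, into the paddle; +y: to the arm's free end; turns with the arm. 50 mm free before the face.
- tensioner (a joint): Arm angle about its hinge, rad: 0 at rest by the rotor, grows clockwise from above as the paddle is pushed off the rotor, end stop 0.50. A spring returns it: 6 N at the paddle at 0, 10 to 11 N at 0.45. The ratchet tooth adds 2 N or so from 0.1 to 0.24, eases it after, and has passed the pawl (click) by 0.36; the pawl does not keep the arm back. Locked, it turns only about 0.07.
- lock (a joint): Travel of the transport lock, m: it starts between 0 and 0.012 and ends at the end stop at 0.045 (released). It moves towards the pump's -y, stays where it is left, and takes about 3 N.
- lock_top (a point): Centre of the top of the black lock knob, a block 24 x 24 mm and 42 mm high, its top 45 mm above the deck. It moves with the knob. A flat steel tongue, its top 9 mm above the deck, runs from the knob towards the arm (pump -x).
- dropper_bottle: White plastic dropper bottle with a green cap, 36 mm across, 90 mm high, standing loose beside the pump; origin at its underside. Bystander.
- beaker: Glass beaker, 64 mm across, 85 mm high, standing loose beside the pump; origin at its underside. Bystander.
- sample_jar: Amber glass jar with a white cap, 54 mm across, 65 mm high, standing loose beside the pump; origin at its underside. Bystander.

How it is judged:
By the outcome, as a careful person would: the job done as asked, in the order asked, and still so for the second after the job is handed in, while the arm keeps its last pose, push and grip.
It also fails if it takes over 40 s, if anything falls off the work surface, if the arm or the gripper's body presses on something with over 40 N, if the wrist force passes 120 N, or if a joint passes its speed limit or range.

### The arm

A 7-joint arm with a two-finger parallel gripper is mounted at the origin on the work surface. World frame = base frame: x ahead of the robot, y to its left, z up, the work surface at z = 0. Lengths are in m, angles in rad, forces in N, time in s.
With the tool pointing down it reaches from about 0.425 to 0.925 m from the base axis. Payload 6.8 kg.
Tool frame: the origin (TCP) lies on the front face of the gripper's body, between the roots of the fingers; the fingertips stand 73 mm ahead of it and the grasp point (between the pads) lies 54 mm ahead of it; z points along the fingers, x is the direction in which the jaws open and shut, and the axes are right-handed (so a half turn about z gives the same grasp; the last joint's range is limited). The gripper opens to 85 mm and grips with 20 to 120 N. Pads are 22 mm wide; open, the fingers measure 114 mm over their backs; the gripper's body (76 mm by 85 mm) begins 54 mm behind the grasp point. The pads swing forward as they close: fully open they stand 13 mm farther back than shut.
Start: joints at [-1.32, 0.477, 0.022, 1.555, -0.011, 1.109, -0.083], TCP at [0.237, 0.632, 0.304] pointing down, gripper open.
Joint ranges: [-2.96, 2.96], [-0.34, 2.1], [-1.41, 1.46], [0.24, 2.44], [-1.37, 4.51], [0.17, 1.92], [-2.96, 2.96]. Speed limits (rad/s): [2.39, 2.39, 3.14, 3.14, 3.14, 3.14, 3.14].

### API

Orientations are given as a unit quaternion [w, x, y, z].
In Python, from station import get_obs, read_camera, hand_in gives the robot as it stands. The module is installed in compiled form; this text tells all that it offers.
- The arm moves only by the shell command python3 -m creep 'ROWS' [FORCE]. ROWS is JSON, a list that holds one entry, the list of rows, each a list of 7 numbers: the turn, a rotation vector about the tool's x, y, z in rad, then the shift along the tool's x, y, z in m, then the finger opening in m, from 0 to 0.0854. A call has 1 to 20 rows; each row shifts and turns the pose as measured when the row begins, along the tool's axes as they then stand; what a row does not reach is not made up. A row lasts 1/12 s, in which the tool goes at most 41.7 mm and 7.16 degrees, less where a joint would pass 70% of its speed; a pose out of reach is approached as far as the arm can. A call is refused whole if a number of a shift passes 0.0417 or a number of a turn 0.125, either way. A call with a gripper value outside its range is refused whole. The fingers move at their own pace and stop on an object; FORCE is the grip in N (left out, the last holds). Time passes only in rows, so rows that do not move let the fingers close. It gives the time, the measured TCP pose, the force and the opening at its end, in the units of the state.
- get_obs(): the state, without advancing time (a new reading comes with each control period).
- read_camera(name): name is "side" or "top" or "wrist"; returns a dict with "color" (420x560x3 uint8, red, green, blue), "range_z" (420x560 float32, m along the optical axis (not along the pixel's ray), 0 where there is no reading), "fovy" (degrees; the focal length in pixels is half the picture's height over the tangent of half this angle, whatever the lens; pixels are square), "cx", "cy" (the principal point, pixels), "D" ([k1, k2, p1, p2, k3] as OpenCV has them; the pictures are not rectified), "rvec" (rotation vector, rad) and "tvec" (3), from world to camera coordinates, as OpenCV has them. Camera axes: x right, y down, z forward; pixel columns grow to the right and rows downward; lengths in m; the calibration is good to about 2 mm. A picture is of the moment at which its call begins.
- hand_in(): hands the job in, once; it reports no verdict.
The state is a dict: "t": time; "q": joint angles; "joint_vel": joint speeds; "joint_torque": joint torques, N m; "eef_pos": TCP position; "tool_rot": TCP orientation; "contact_force": force on the tool from outside, world axes, zero at the start; "torque": the same for the moment, N m; "gripper_width": opening from 0.0 (shut) to 1.0 (fully open).
Only numpy, scipy, OpenCV 4.12 (cv2) and the standard library are available. Lean on these libraries where they do the work, as an engineer would, in place of code of your own. Each camera call takes 0.05 s, during which the arm holds its last target.

## Working session

There is one attempt and no reset: what is moved stays moved. The work goes in short steps, Python scripts to look and compute and a shell command to move; the robot and the scene stay as the last step left them, time stands still between calls to the robot, and variables do not carry over. Pictures are saved under pics/ and viewed, and the job is handed in when it is done.

```bash
mkdir -p pics; cat > h.py <<'E'
import numpy as np, cv2
from station import get_obs, read_camera
from scipy.spatial.transform import Rotation as R
def cam(n):
    d=read_camera(n)
    f=210/np.tan(np.radians(d["fovy"])/2)
    d["K"]=np.array([[f,0,d["cx"]],[0,f,d["cy"]],[0,0,1]])
    d["R"]=cv2.Rodrigues(np.array(d["rvec"],float))[0]; d["t"]=np.array(d["tvec"],float).ravel()
    return d
def rays(d,uv):
    uv=np.array(uv,float).reshape(-1,1,2)
    n=cv2.undistortPoints(uv,d["K"],np.array(d["D"],float)).reshape(-1,2)
    dirs=np.c_[n,np.ones(len(n))]@d["R"]
    return -d["R"].T@d["t"],dirs
def onplane(d,uv,z):
    o,v=rays(d,uv); s=(z-o[2])/v[:,2]; return o+v*s[:,None]
def depthpts(d,uv):
    o,v=rays(d,uv); uv=np.array(uv).reshape(-1,2).astype(int)
    return o+v*d["range_z"][uv[:,1],uv[:,0]][:,None]
def proj(d,P):
    return cv2.projectPoints(np.array(P,float).reshape(-1,3),np.array(d["rvec"],float),d["t"],d["K"],np.array(d["D"],float))[0].reshape(-1,2)
def save(d,name): cv2.imwrite("pics/"+name,d["color"][:,:,::-1])
E
python3 - <<'E'
from h import *
np.set_printoptions(precision=4,suppress=True)
for n in("top","side"):
    d=cam(n); save(d,n+"1.png"); print(n,-d["R"].T@d["t"],d["fovy"],d["D"])
o=get_obs(); print(o["t"],o["eef_pos"],o["tool_rot"],R.from_quat(np.roll(o["tool_rot"],-1)).as_matrix(),o["contact_force"],o["gripper_width"])
E
```

```text
top [0.512  0.0552 1.0352] 55.81971506373039 [-0.0058  0.      0.      0.      0.    ]
side [0.4985 0.767  0.9525] 48.69515189042901 [-0.1036  0.      0.      0.      0.    ]
0.1 [0.2369 0.6316 0.303 ] [ 0.0005  0.8219  0.5696 -0.0006] [[ 0.3511  0.9363 -0.0005]
 [ 0.9363 -0.3511 -0.0015]
 [-0.0016  0.0001 -1.    ]] [-0.2287  0.0263  0.7197] 1.001285897351987
```

View pics/top1.png

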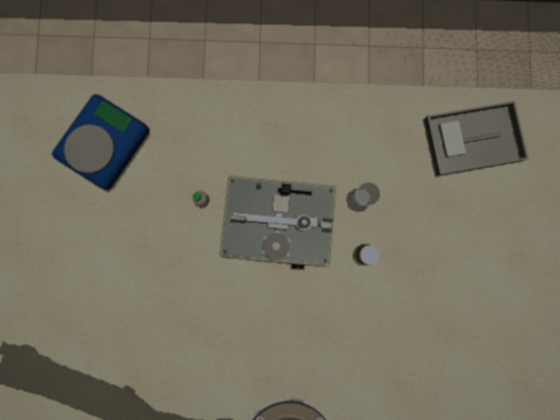

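View pics/side1.png

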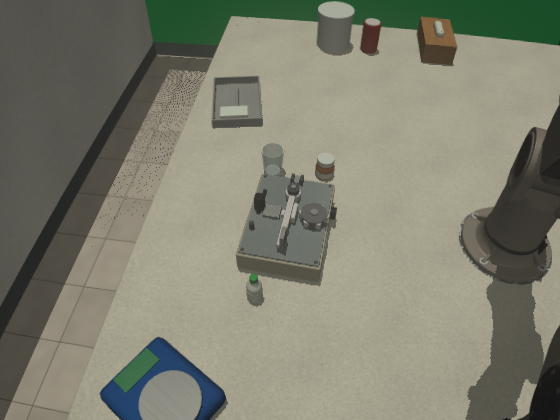

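```bash
python3 - <<'E'
from h import *
np.set_printoptions(precision=4,suppress=True)
d=cam("top")
c=cv2.resize(d["color"][160:285,180:390],None,fx=3.8,fy=3.8,interpolation=cv2.INTER_CUBIC)
cv2.imwrite("pics/topz.png",np.clip(c[:,:,::-1].astype(float)*1.6,0,255).astype(np.uint8))
# deck: height mask
vv,uu=np.mgrid[0:420,0:560]; uv=np.c_[uu.ravel(),vv.ravel()]
P=depthpts(d,uv).reshape(420,560,3)
print(P[235,300],P[245,250],P[300,300])
m=((P[...,2]>0.05)&(P[...,0]>.3)&(P[...,0]<.8)&(abs(P[...,1]-.05)<.25)).astype(np.uint8)
n,l,s,ce=cv2.connectedComponentsWithStats(m)
for i in range(1,n):
    if s[i,4]>20: print(s[i],ce[i], np.percentile(P[l==i],[5,50,95],axis=0))
i=1+np.argmax(s[1:,4])
mm=cv2.morphologyEx((l==i).astype(np.uint8),cv2.MORPH_OPEN,np.ones((15,15)))
cn=max(cv2.findContours(mm,cv2.RETR_EXTERNAL,2)[0],key=cv2.contourArea)
r=cv2.minAreaRect(onplane(d,cn.reshape(-1,2),.07)[:,:2].astype(np.float32)); print(r)
print(onplane(d,cv2.boxPoints(cv2.minAreaRect(cn)),.07))
E
```

```text
[ 0.5298 -0.0115  0.0706] [0.503  0.1092 0.0678] [ 0.3646 -0.0193  0.0005]
[ 220  176  116   94 8906] [277.7346 221.4355] [[ 0.4736 -0.0766  0.0624]
 [ 0.5601  0.0439  0.0687]
 [ 0.6513  0.1629  0.0982]]
[354 181  25  27 238] [366.7731 193.021 ] [[ 0.6054 -0.1992  0.0526]
 [ 0.6403 -0.175   0.0781]
 [ 0.6622 -0.145   0.0847]]
[192 191  15  14 159] [198.7862 197.5031] [[0.6029 0.2253 0.0531]
 [0.6146 0.236  0.0631]
 [0.6309 0.2507 0.0899]]
[359 245  18  20 294] [368.1531 254.7415] [[ 0.4655 -0.1978  0.0589]
 [ 0.4851 -0.1799  0.0629]
 [ 0.5045 -0.1613  0.0661]]
((0.5631147623062134, 0.04308461397886276), (0.2667277753353119, 0.19760821759700775), 85.8691635131836)
[[ 0.4741  0.1824  0.07  ]
 [ 0.6713  0.1711  0.07  ]
 [ 0.6528 -0.0992  0.07  ]
 [ 0.4551 -0.0827  0.07  ]]
```

View pics/topz.png

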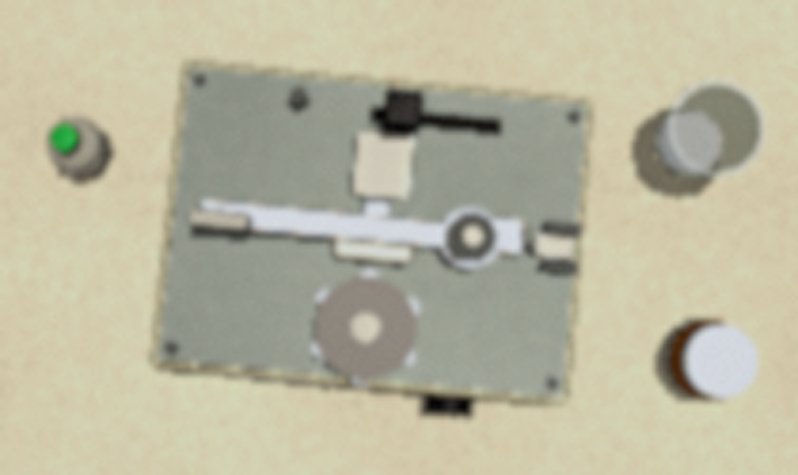

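```bash
python3 - <<'E'
from h import *
np.set_printoptions(precision=4,suppress=True)
d=cam("top")
z=lambda u,v:[180+u/3.8-.37,160+v/3.8-.37]
c=np.array([.5631,.0431]);a=-.072
Rm=np.array([[np.cos(a),-np.sin(a)],[np.sin(a),np.cos(a)]])
for n,u,v,h in[("rotor",365,327,.102),("hinge",471,237,.115),("knob",404,108,.115),("paddle",222,222,.126),("post",298,98,.092),("bl",170,348,.071),("br",552,384,.071),("tl",199,79,.071),("tr",573,117,.071)]:
    p=onplane(d,[z(u,v)],h)[0]; print(n,p,"pump",(Rm.T@(p[:2]-c))*1000)
# knob from depth
vv,uu=np.mgrid[160:285,180:390]; uv=np.c_[uu.ravel(),vv.ravel()]
P=depthpts(d,uv); L=(P[:,:2]-c)@Rm*1000
k=(P[:,2]>.108)&(L[:,0]>50); print("knob",L[k].mean(0),L[k].min(0),L[k].max(0),k.sum())
k=(P[:,2]>.116)&(L[:,1]>60); print("paddle",L[k].mean(0),L[k].min(0),L[k].max(0),k.sum())
k=(P[:,2]>.108)&(L[:,1]<-30)&(abs(L[:,0])<40); print("hinge",L[k].mean(0),L[k].min(0),L[k].max(0),k.sum())
k=(P[:,2]>.096)&(P[:,2]<.108)&(L[:,0]<-20);print("rotor",L[k].mean(0),L[k].min(0),L[k].max(0),k.sum())
s=cam("side"); c2=cv2.resize(s["color"][160:300,220:350],None,fx=4.2,fy=4.2,interpolation=cv2.INTER_CUBIC)
cv2.imwrite("pics/sidez.png",np.clip(c2[:,:,::-1].astype(float)*1.6,0,255).astype(np.uint8))
P=depthpts(s,np.c_[np.mgrid[160:300,220:350][1].ravel(),np.mgrid[160:300,220:350][0].ravel()]);L=(P[:,:2]-c)@Rm*1000
k=(P[:,2]>.108)&(L[:,0]>50)&(abs(L[:,1])<50); print("side knob",L[k].mean(0),L[k].min(0),L[k].max(0),k.sum())
k=(P[:,2]>.11)&(L[:,1]>60)&(L[:,1]<130); print("side paddle",L[k].mean(0),L[k].min(0),L[k].max(0),k.sum())
E
```

```text
rotor [0.503  0.0473 0.102 ] pump [-60.2308  -0.1779]
hinge [ 0.5593 -0.0162  0.115 ] pump [  0.4973 -59.4367]
knob [0.6379 0.0264 0.115 ] pump [ 75.7853 -11.2299]
paddle [0.5644 0.1351 0.126 ] pump [-5.3683 91.8631]
post [0.6457 0.0928 0.092 ] pump [78.8351 55.4712]
bl [0.4868 0.1703 0.071 ] pump [-85.2573 121.3812]
br [ 0.4692 -0.0728  0.071 ] pump [ -85.3362 -122.3795]
tl [0.6595 0.1577 0.071 ] pump [ 87.8669 121.2124]
tr [ 0.6408 -0.0844  0.071 ] pump [  86.634  -121.6141]
knob [ 75.1496 -10.587 ] [ 64.1987 -21.726 ] [86.5188  0.9556] 93
paddle [-4.1645 94.3641] [-9.1115 76.8454] [  1.2652 111.296 ] 71
hinge [  0.0906 -58.5157] [-12.8053 -70.689 ] [ 14.8755 -46.4997] 56
rotor [-61.5247  -0.6045] [-92.0289 -31.7895] [-29.9456  30.0742] 376
side knob [ 76.0485 -10.3249] [ 64.1327 -25.6423] [87.5813  0.8904] 80
side paddle [-4.212 95.624] [-8.6289 75.0679] [  1.6035 113.0023] 78
```

View pics/sidez.png

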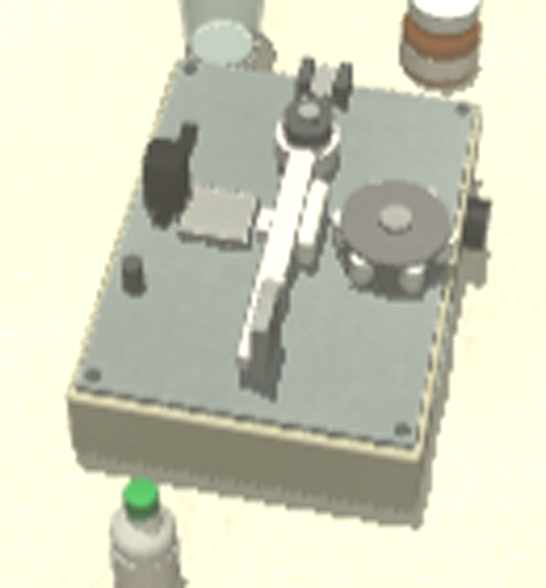

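```bash
cat >> h.py <<'E'
c=np.array([.5631,.0431]);a=-.072
Rm=np.array([[np.cos(a),-np.sin(a)],[np.sin(a),np.cos(a)]])
def st(target=None):
    o=get_obs(); p=np.array(o["eef_pos"]); T=R.from_quat(np.roll(o["tool_rot"],-1)).as_matrix()
    f=np.array(o["contact_force"])
    Rp=np.eye(3); Rp[:2,:2]=Rm
    Tp=Rp.T@T
    print("t %.2f"%o["t"],"pump xy mm",np.round((p[:2]-c)@Rm*1000,1),"z",round(p[2]*1000,1),"yaw err x-tool vs pump y (deg)",np.round(np.degrees(np.arctan2(-Tp[0,0],Tp[1,0])),2),"tilt",np.round(Tp[:2,2],4),"F pump",np.round(Rp.T@f,2),"grip",round(o["gripper_width"],3))
    if target is not None:
        t=np.array(target)/1000.; w=np.r_[c+Rm@t[:2],t[2]]
        print("shift tool mm",np.round(T.T@(w-p)*1000,1))
E
python3 -m creep '[[[0,0,-0.096,0,0,0,0],[0,0,-0.096,0,0,0,0],[0,0,-0.096,0,0,0,0]]]' 40
python3 -c "
from h import *; st([75,27,230])"
```

```text
t: 0.5
eef_pos: [0.2366, 0.6316, 0.3028]
tool_rot: [0.001, 0.729, 0.685, -0.001]
contact_force: [-0.4, 0.1, -0.9]
gripper_width: 0.603
t 0.50 pump xy mm [-368.   563.5] z 302.8 yaw err x-tool vs pump y (deg) 0.59 tilt [-0.     -0.0022] F pump [-0.42  0.12 -0.93] grip 0.603
shift tool mm [-540.9  437.5   73.9]
```

```bash
python3 -m creep '[[[0,0,-0.01,-0.036,0.029,0.004,0],[0,0,0,-0.036,0.029,0.004,0],[0,0,0,-0.036,0.029,0.004,0],[0,0,0,-0.036,0.029,0.004,0],[0,0,0,-0.036,0.029,0.004,0],[0,0,0,-0.036,0.029,0.004,0],[0,0,0,-0.036,0.029,0.004,0],[0,0,0,-0.036,0.029,0.004,0],[0,0,0,-0.036,0.029,0.004,0],[0,0,0,-0.036,0.029,0.004,0],[0,0,0,-0.036,0.029,0.004,0],[0,0,0,-0.036,0.029,0.004,0],[0,0,0,-0.036,0.029,0.004,0],[0,0,0,-0.036,0.029,0.004,0]]]' 40
python3 -c "
from h import *; st([75,27,230])"
```

```text
t: 1.67
eef_pos: [0.5807, 0.1666, 0.2488]
tool_rot: [-0.004, 0.715, 0.699, 0.001]
contact_force: [0.4, 0.5, 0.4]
gripper_width: 0.0
t 1.67 pump xy mm [  8.7 124.4] z 248.8 yaw err x-tool vs pump y (deg) 2.8 tilt [-0.0039  0.0065] F pump [0.38 0.48 0.37] grip 0.0
shift tool mm [-100.7   61.5   17.9]
```

```bash
python3 -m creep '[[[0,0,0.045,-0.034,0.02,0.006,0],[0,0,0,-0.034,0.02,0.006,0],[0,0,0,-0.03,0.02,0.006,0],[0,0,0,0,0,0,0]]]' 40
python3 -c "
from h import *; st([75,27,163])"
```

```text
t: 2.0
eef_pos: [0.6412, 0.0506, 0.229]
tool_rot: [-0.001, 0.735, 0.678, 0.001]
contact_force: [0.7, -1.4, -0.1]
gripper_width: 0.002
t 2.00 pump xy mm [77.4 13.1] z 229.0 yaw err x-tool vs pump y (deg) -0.51 tilt [0.0001 0.0017] F pump [ 0.78 -1.37 -0.1 ] grip 0.002
shift tool mm [13.8 -2.5 66. ]
```

```bash
python3 -m creep '[[[0,0,0,0.014,-0.002,0.012,0],[0,0,0,0,0,0.016,0],[0,0,0,0,0,0,0]]]' 40
python3 -c "
from h import *; st([75,27,163])
d=cam('side'); c2=cv2.resize(d['color'][130:300,200:380],None,fx=3.5,fy=3.5,interpolation=cv2.INTER_CUBIC)
cv2.imwrite('pics/s2.png',np.clip(c2[:,:,::-1].astype(float)*1.6,0,255).astype(np.uint8))
d=cam('wrist'); save(d,'w2.png')"
```

```text
t: 2.25
eef_pos: [0.6411, 0.0632, 0.1989]
tool_rot: [-0.0, 0.737, 0.675, 0.001]
contact_force: [-1.2, -1.2, -0.8]
gripper_width: 0.0
t 2.25 pump xy mm [76.3 25.6] z 198.9 yaw err x-tool vs pump y (deg) -0.91 tilt [0.0009 0.0013] F pump [-1.1  -1.23 -0.83] grip 0.0
shift tool mm [ 1.3 -1.4 35.9]
```

View pics/s2.png

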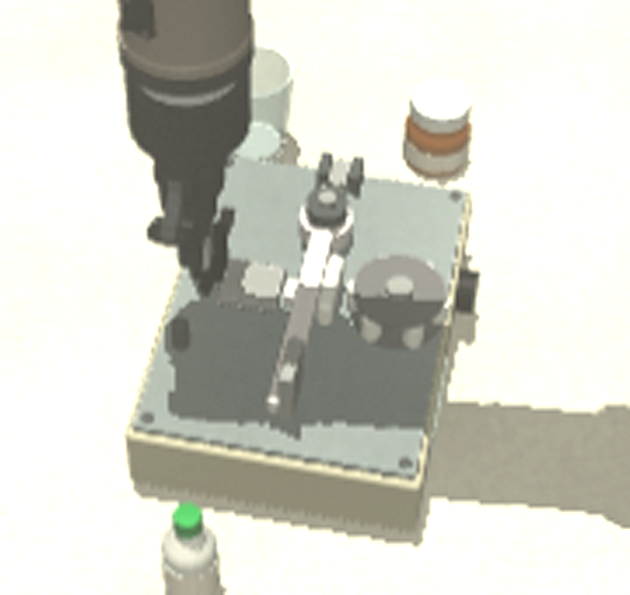

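View pics/w2.png

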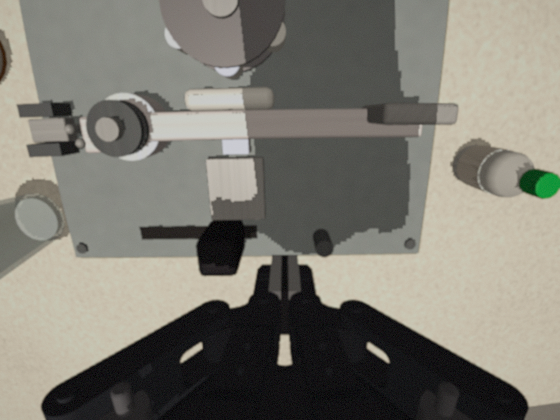

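```bash
python3 -m creep '[[[0,0,0,0.001,-0.001,0.018,0],[0,0,0,0,0,0.016,0],[0,0,0,0,0,0.002,0]]]' 40
python3 -c "
from h import *; st([75,27,163])
d=cam('wrist'); save(d,'w3.png')"
```

```text
t: 2.6
eef_pos: [0.6424, 0.0711, 0.168]
tool_rot: [0.001, 0.735, 0.678, 0.005]
contact_force: [-1.1, -0.6, -0.1]
gripper_width: -0.003
t 2.60 pump xy mm [77.1 33.6] z 168.0 yaw err x-tool vs pump y (deg) -0.47 tilt [0.0091 0.0064] F pump [-1.06 -0.63 -0.07] grip -0.003
shift tool mm [-6.7 -2.1  4.9]
```

View pics/w3.png

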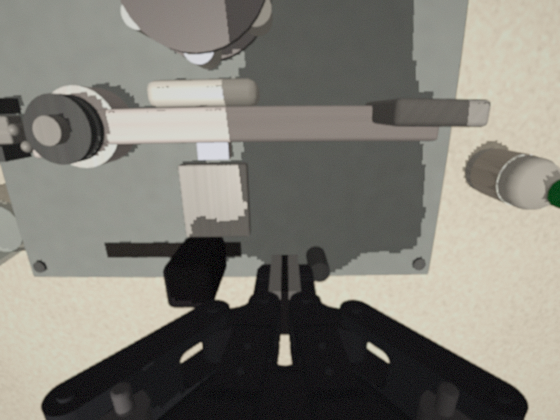

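```bash
python3 -m creep '[[[-0.006,0.009,0,-0.01,-0.002,0.005,0],[0,0,0,-0.008,0,0,0],[0,0,0,-0.008,0,0,0],[0,0,0,-0.008,0,0,0]]]' 40
python3 -c "
from h import *; st([75,-31,163])"
```

```text
t: 2.98
eef_pos: [0.6388, 0.0401, 0.1662]
tool_rot: [0.0, 0.733, 0.681, 0.014]
contact_force: [0.5, 3.3, -2.4]
gripper_width: 0.001
t 2.98 pump xy mm [75.7  2.5] z 166.2 yaw err x-tool vs pump y (deg) -0.09 tilt [0.0201 0.0204] F pump [ 0.24  3.36 -2.36] grip 0.001
shift tool mm [-33.5  -0.7   2.5]
```

```bash
python3 -m creep '[[[0.02,-0.02,0,-0.008,0,0.003,0],[0,0,0,-0.008,0,0,0],[0,0,0,-0.008,0,0,0]]]' 40
python3 -c "
from h import *; st([75,-31,163])"
```

```text
t: 3.23
eef_pos: [0.6377, 0.0142, 0.1646]
tool_rot: [-0.0, 0.733, 0.68, 0.001]
contact_force: [-0.2, 3.0, 0.6]
gripper_width: -0.001
t 3.23 pump xy mm [ 76.5 -23.4] z 164.6 yaw err x-tool vs pump y (deg) -0.14 tilt [0.0007 0.001 ] F pump [-0.46  2.96  0.62] grip -0.001
shift tool mm [-7.6 -1.4  1.6]
```

```bash
python3 -m creep '[[[0,0,0,-0.006,0,0.001,0],[0,0,0,-0.004,0,0,0],[0,0,0,-0.004,0,0,0]]]' 40
python3 -c "
from h import *; st([75,-31,163])"
```

```text
t: 3.48
eef_pos: [0.6372, 0.0044, 0.1641]
tool_rot: [-0.003, 0.732, 0.681, 0.004]
contact_force: [0.7, 15.5, 0.0]
gripper_width: 0.001
t 3.48 pump xy mm [ 76.7 -33.3] z 164.1 yaw err x-tool vs pump y (deg) -0.04 tilt [0.0013 0.0099] F pump [-4.700e-01  1.552e+01  1.000e-02] grip 0.001
shift tool mm [ 2.3 -1.7  1.2]
```

```bash
python3 -m creep '[[[0,0,0,-0.003,0,0,0],[0,0,0,-0.002,0,0,0]]]' 40
python3 -c "
from h import *; st()"
python3 -m creep '[[[0,0,0,0.012,0,0,0],[0,0,0,0.012,0,-0.03,0],[0,0,0,0.0,0,-0.03,0],[0,0,0,0.0,0,-0.02,0]]]' 40
python3 - <<'E'
from h import *
st([-38,95,240])
d=cam("top");save(d,"top4.png")
vv,uu=np.mgrid[160:285,180:390]; uv=np.c_[uu.ravel(),vv.ravel()]
P=depthpts(d,uv); L=(P[:,:2]-c)@Rm*1000
k=(P[:,2]>.108)&(P[:,2]<.12)&(L[:,0]>60); print("knob",L[k].mean(0),L[k].min(0),L[k].max(0),k.sum())
d=cam("wrist");save(d,"w4.png")
E
```

```text
t: 3.65
eef_pos: [0.6372, 0.0047, 0.1641]
tool_rot: [-0.005, 0.731, 0.683, 0.007]
contact_force: [0.3, 4.5, 0.1]
gripper_width: -0.005
t 3.65 pump xy mm [ 76.6 -33. ] z 164.1 yaw err x-tool vs pump y (deg) 0.21 tilt [0.0013 0.0171] F pump [-0.07  4.54  0.06] grip -0.005
t: 3.98
eef_pos: [0.6353, 0.0263, 0.2405]
tool_rot: [-0.008, 0.732, 0.682, 0.0]
contact_force: [0.1, -0.1, -0.1]
gripper_width: -0.001
t 3.98 pump xy mm [ 73.3 -11.6] z 240.5 yaw err x-tool vs pump y (deg) 0.09 tilt [-0.011   0.0115] F pump [ 0.09 -0.14 -0.09] grip -0.001
shift tool mm [ 106.7 -111.1    3. ]<stdin>:6: RuntimeWarning: Mean of empty slice.
  ret = um.true_divide(
Traceback (most recent call last):
ValueError: zero-size array to reduction operation minimum which has no identity
```

```bash
python3 -m creep '[[[-0.011,-0.011,0,0.026,-0.028,0,0],[0,0,0,0.026,-0.028,0,0],[0,0,0,0.026,-0.028,0,0],[0,0,0,0.026,-0.028,0,0],[0,0,0,0,0,0,0]]]' 40
python3 - <<'E'
from h import *
st([-38,95,168])
d=cam("top");save(d,"top4.png")
for n in("top","side"):
    d=cam(n)
    vv,uu=np.mgrid[120:310,180:390]; uv=np.c_[uu.ravel(),vv.ravel()]
    P=depthpts(d,uv); L=(P[:,:2]-c)@Rm*1000
    k=(P[:,2]>.108)&(P[:,2]<.12)&(L[:,0]>60)&(abs(L[:,1])<80)
    if k.any(): print("knob",L[k].mean(0),L[k].min(0),L[k].max(0),k.sum())
    k=(P[:,2]>.11)&(P[:,2]<.13)&(L[:,1]>60)&(L[:,1]<130)
    if k.any(): print("paddle",L[k].mean(0),L[k].min(0),L[k].max(0),k.sum())
d=cam("wrist");save(d,"w4.png")
E
```

```text
t: 4.45
eef_pos: [0.533, 0.1368, 0.2463]
tool_rot: [0.007, 0.735, 0.678, 0.005]
contact_force: [0.0, -0.2, -0.0]
gripper_width: 0.001
t 4.45 pump xy mm [-36.8  91.3] z 246.3 yaw err x-tool vs pump y (deg) -0.51 tilt [ 0.0164 -0.0025] F pump [ 0.06 -0.22 -0.04] grip 0.001
shift tool mm [ 3.9 -2.6 78.3]
knob [ 75.36642866 -55.1904749 ] [ 64.15191752 -66.64118365] [ 87.2441098  -43.80825474] 96
knob [ 76.129325   -55.38637219] [ 64.52808877 -68.8919221 ] [ 87.45972207 -44.11634791] 70
paddle [-4.05115    95.52206615] [-8.45888387 73.84492827] [  1.58798501 111.64577302] 78
```

View pics/w4.png

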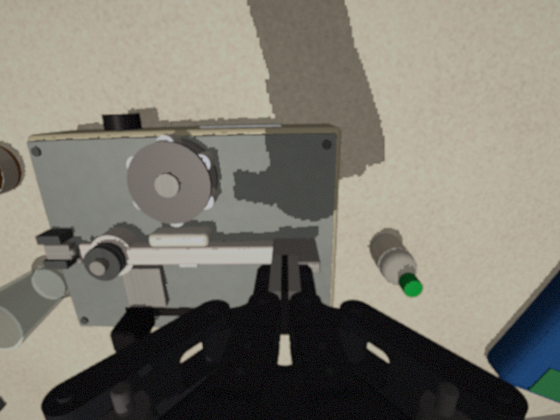

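View pics/top4.png

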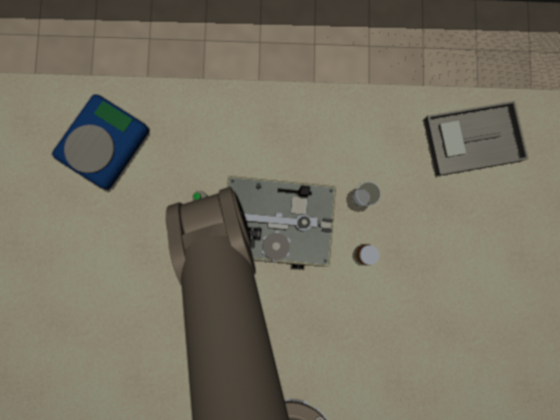

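```bash
python3 -m creep '[[[0.016,0,0,0.003,-0.001,0.025,0],[0,0,0,0,0,0.025,0],[0,0,0,0,0,0.015,0],[0,0,0,0,0,0.01,0]]]' 40
python3 -c "
from h import *; st([-25,95,163])
d=cam('wrist');save(d,'w5.png')"
```

```text
t: 4.98
eef_pos: [0.5456, 0.1266, 0.1727]
tool_rot: [0.007, 0.742, 0.67, 0.004]
contact_force: [-0.3, -0.6, -0.2]
gripper_width: -0.001
t 4.98 pump xy mm [-23.5  82. ] z 172.7 yaw err x-tool vs pump y (deg) -1.67 tilt [ 0.0149 -0.0045] F pump [-0.26 -0.61 -0.17] grip -0.001
shift tool mm [13.  -2.   9.6]
```

View pics/w5.png

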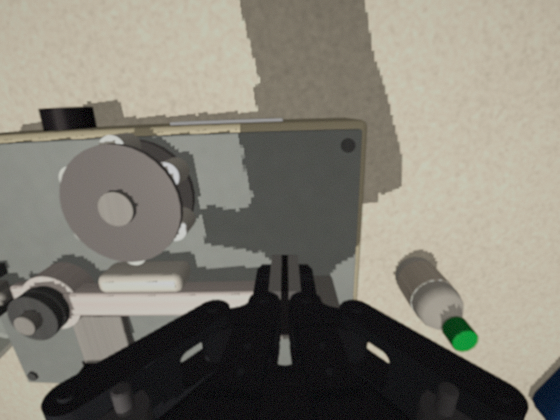

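```bash
python3 -m creep '[[[0.014,0.004,-0.029,0.012,-0.008,0.005,0],[0,0,0,0.0,0,0.003,0]]]' 40
python3 -c "
from h import *; st([-25,95,163])
d=cam('side'); c2=cv2.resize(d['color'][130:300,200:380],None,fx=3.5,fy=3.5,interpolation=cv2.INTER_CUBIC)
cv2.imwrite('pics/s5.png',np.clip(c2[:,:,::-1].astype(float)*1.6,0,255).astype(np.uint8))"
```

```text
t: 5.2
eef_pos: [0.5387, 0.1377, 0.1623]
tool_rot: [-0.0, 0.733, 0.681, -0.002]
contact_force: [-0.4, 1.5, 0.2]
gripper_width: -0.0
t 5.20 pump xy mm [-31.1  92.6] z 162.3 yaw err x-tool vs pump y (deg) -0.1 tilt [-0.0029 -0.0024] F pump [-0.51  1.48  0.16] grip -0.0
shift tool mm [ 2.4  6.1 -0.7]
```

View pics/s5.png

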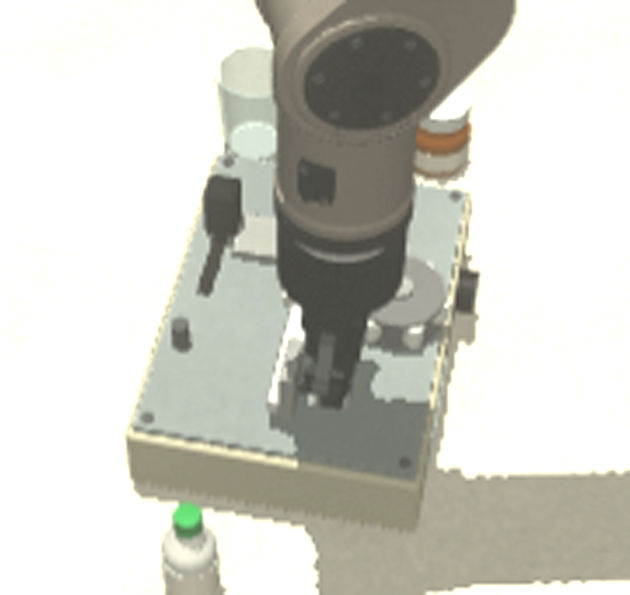

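```bash
python3 -m creep '[[[0,0,0,0.003,0.006,0,0],[0,0,0,0,0.006,0,0],[0,0,0.02,0,0.006,0,0],[0,0,0.03,0,0.006,0,0]]]' 40
cat >> h.py <<'E'
def arm():
    o=get_obs(); p=np.array(o["eef_pos"]); T=R.from_quat(np.roll(o["tool_rot"],-1)).as_matrix()
    q=(p[:2]-c)@Rm*1000-np.array([0,-60]); off=21
    r=np.hypot(*q); th=np.arctan2(q[0],q[1])+np.arcsin(off/r)
    yaw=-np.arctan2(*( np.array([-1,1])*(Rm.T@T[:2,0]) ))
    print("theta est",round(th,3),"along arm",round(np.sqrt(r*r-off*off),1),"tool yaw cw",round(yaw,3))
E
python3 -c "
from h import *; st(); arm()"
```

```text
t: 5.58
eef_pos: [0.5624, 0.1387, 0.1631]
tool_rot: [-0.002, 0.75, 0.661, -0.004]
contact_force: [-6.6, 1.3, 2.3]
gripper_width: 0.0
t 5.58 pump xy mm [-7.6 95.3] z 163.1 yaw err x-tool vs pump y (deg) -3.09 tilt [-0.0077 -0.0031] F pump [-6.64  0.85  2.26] grip 0.0
theta est 0.086 along arm 154.0 tool yaw cw 0.054
```

```bash
python3 -m creep '[[[-0.006,0,0.05,0,0.007,0,0],[0,0,0.045,0,0.007,0,0],[0,0,0.045,0,0.007,0,0],[0,0,0.045,0,0.007,0,0]]]' 40
python3 -c "
from h import *; st(); arm()"
```

```text
t: 5.92
eef_pos: [0.5842, 0.1377, 0.1631]
tool_rot: [-0.006, 0.81, 0.587, -0.008]
contact_force: [-10.0, 3.0, 6.4]
gripper_width: -0.0
t 5.92 pump xy mm [14.2 95.8] z 163.1 yaw err x-tool vs pump y (deg) -14.02 tilt [-0.0205 -0.0015] F pump [-10.15   2.26   6.38] grip -0.0
theta est 0.226 along arm 155.1 tool yaw cw 0.245
```

```bash
python3 -m creep '[[[-0.02,0,0.03,0,0.007,0,0],[0,0,0.04,0,0.007,0,0],[0,0,0.04,0,0.007,0,0],[0,0,0.04,0,0.007,0,0]]]' 40
python3 -c "
from h import *; st(); arm()"
```

```text
t: 6.25
eef_pos: [0.6047, 0.1337, 0.1632]
tool_rot: [-0.004, 0.852, 0.523, -0.009]
contact_force: [-7.3, 3.9, 2.0]
gripper_width: -0.001
t 6.25 pump xy mm [35.  93.3] z 163.2 yaw err x-tool vs pump y (deg) -22.82 tilt [-0.019  -0.0029] F pump [-7.59  3.33  1.99] grip -0.001
theta est 0.358 along arm 155.9 tool yaw cw 0.398
```

```bash
python3 -m creep '[[[-0.01,0,0.0,0,0.008,0,0],[0,0,0.02,0,0.006,0,0],[0,0,0.02,0,0.005,0,0]]]' 40
python3 -c "
from h import *; st(); arm()"
```

```text
t: 6.5
eef_pos: [0.6172, 0.1292, 0.1632]
tool_rot: [-0.005, 0.863, 0.505, -0.011]
contact_force: [-10.3, 2.6, 4.7]
gripper_width: 0.002
t 6.50 pump xy mm [47.8 89.8] z 163.2 yaw err x-tool vs pump y (deg) -25.14 tilt [-0.0247 -0.0042] F pump [-10.47   1.88   4.69] grip 0.002
theta est 0.443 along arm 155.8 tool yaw cw 0.439
```

```bash
python3 - <<'E'
from h import *
st();arm()
for n in("top","side"):
    d=cam(n)
    vv,uu=np.mgrid[120:310,180:390]; uv=np.c_[uu.ravel(),vv.ravel()]
    P=depthpts(d,uv); L=(P[:,:2]-c)@Rm*1000
    k=(P[:,2]>.108)&(P[:,2]<.12)&(L[:,0]>60)&(L[:,1]<-30)&(L[:,1]>-80)
    if k.any(): print(n,"knob",L[k].mean(0),k.sum())
    k=(P[:,2]>.08)&(P[:,2]<.1)&(L[:,1]>-35)&(L[:,1]<60)&(L[:,0]>-25)&(L[:,0]<75)
    if k.any():
        q=L[k]; vx,vy,_,_=cv2.fitLine(q.astype(np.float32),cv2.DIST_HUBER,0,.01,.01).ravel(); print(n,"arm angle",np.arctan2(vx,vy),k.sum())
    c2=cv2.resize(d['color'][130:300,200:380],None,fx=3.5,fy=3.5,interpolation=cv2.INTER_CUBIC)
    cv2.imwrite(f'pics/{n}6.png',np.clip(c2[:,:,::-1].astype(float)*1.6,0,255).astype(np.uint8))
    save(d,n+"6f.png")
d=cam("wrist");save(d,"w6.png")
st();arm()
E
```

```text
t 6.50 pump xy mm [47.8 89.8] z 163.2 yaw err x-tool vs pump y (deg) -25.14 tilt [-0.0247 -0.0042] F pump [-10.47   1.88   4.69] grip 0.002
theta est 0.443 along arm 155.8 tool yaw cw 0.439
top knob [ 75.30510955 -55.18066339] 98
top arm angle 0.52509886 371
side arm angle 0.24484761 207
t 6.65 pump xy mm [47.8 89.8] z 163.2 yaw err x-tool vs pump y (deg) -25.1 tilt [-0.0243 -0.0042] F pump [-9.09  1.55  4.78] grip -0.003
theta est 0.443 along arm 155.8 tool yaw cw 0.438
```

View pics/side6.png

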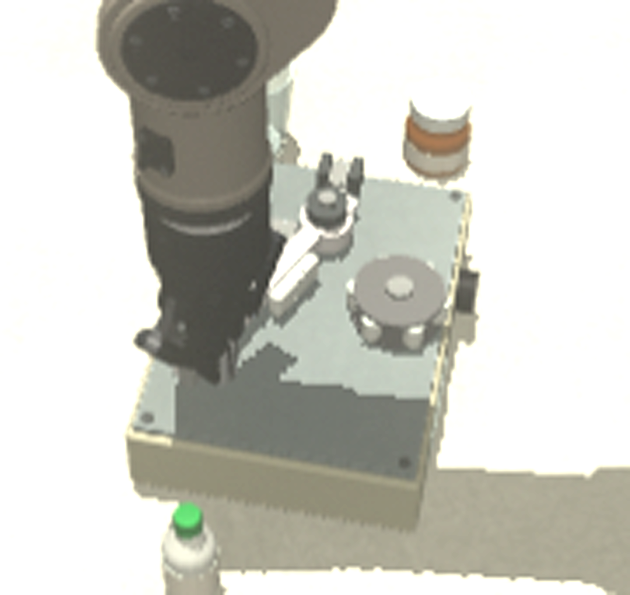

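View pics/w6.png

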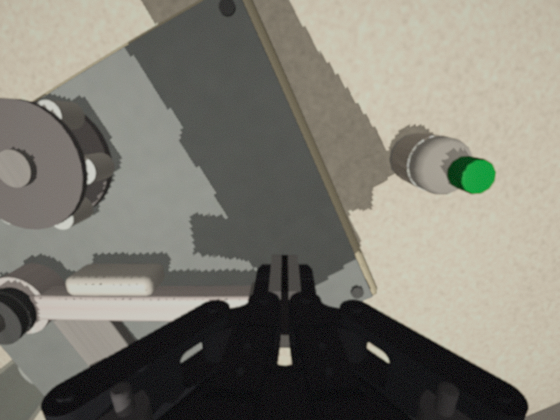

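```bash
python3 - <<'E'
from h import *
d=cam("top");vv,uu=np.mgrid[0:420,0:560]
P=depthpts(d,np.c_[uu.ravel(),vv.ravel()]);
for n,x,y in(("beaker",.640,-.175),("jar",.485,-.180),("bottle",.615,.236)):
    k=(P[:,2]>.05)&(P[:,2]<.1)&(np.hypot(P[:,0]-x,P[:,1]-y)<.04); print(n,np.median(P[k],0) if k.any() else None,k.sum())
st();arm()
from station import hand_in
print(hand_in())
E
```

```text
beaker [ 0.63783507 -0.1842549   0.07787266] 287
jar [ 0.48503183 -0.18178503  0.06315095] 314
bottle [0.61421197 0.25626459 0.05578845] 6
t 6.70 pump xy mm [47.7 89.8] z 163.2 yaw err x-tool vs pump y (deg) -25.09 tilt [-0.0244 -0.0042] F pump [-9.04  2.41  5.12] grip 0.0
theta est 0.442 along arm 155.8 tool yaw cw 0.438
the job is handed in; nothing more can be done
None
```

I slid the lock to its end stop, then pushed the tensioner arm past the ratchet click. I handed the job in at 6.7 s with the fingers still holding the arm compressed. No verdict was reported.

- **Lock:** pushing with closed fingers, the knob stopped firmly at about 15 N. The cameras put it at pump y of about -55 mm, which is roughly 45 mm of travel.
- **Tensioner arm:** the gripper pose gives an angle of about 0.44 rad, past the click at 0.36 and short of the end stop at 0.50. The force on the fingers was 9–11 N over the last 0.2 s with no movement. The wrist picture shows the arm lined up with the tool, which agrees with 0.44 rad.
- **Disagreement:** my line fits to the arm's angle gave 0.53 rad from the top camera and 0.24 rad from the side camera. I think gripper pixels spoiled both, so I did not use them.
- **Beaker, jar and bottle:**
  - **Jar:** it measured within about 2 mm of where it started.
  - **Beaker:** it measured 2 mm off in x and 9 mm off in y, which I put down to using a different search window. I did not measure it again the same way.
  - **Bottle:** it was mostly hidden from the top camera (6 pixels), so that check was inconclusive. It is upright in the last side and wrist pictures.
  - **Contact:** I saw no contact with any of the three.

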